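# Line up pine strips in a glue-up jig and wedge the row tight

## Task

Dry-fit the little panel in the glue-up jig: nudge the three loose pine strips into one straight row, side by side without gaps against the fence, every strip's far end flush against the end stop. Then fetch the wooden wedge, lay it flat on the jig's board, thin end first, straight side along the row, between the row and the slanted cleat, and push it in until it sits firmly and keeps the row nipped by itself. Soft pine dents, so push by feel with a firm hand's pressure (about 15 N), never hard, and leave the sanding block, the square and the brush where they lie.

Things in the scene. Friction and masses are not known exactly. Their poses are not given: they have to be found in the camera images.
- jig: fixed glue-up jig, grey; board top z = 12 mm. Origin: on its underside; x to the end stop (away from the robot), y to the fence (left). Board x -105 to +85, y -115 to +115, near side open. Finished row: strips' centres at x = 10, y = 66, 28, -10, free side y = -29. Slanted cleat at the right, 18 high, x -80 to +70: its face runs from about y = -94 (near) to -73 (far), by eye, 3 mm more or less
- fence: fence, the jig's left batten, 190 (x) x 24 x 18 mm high, inner face at y = +85 in the jig, its top level with the strips' tops (z = 30 mm). Origin: centre of its underside; axes as the jig's
- stop: end stop, the jig's far batten, 18 x 110 (y) x 18 mm high, inner face at x = +65, y from -25 to +85 mm in the jig. Origin: centre of its underside; axes as the jig's
- wedge: loose waxed wooden wedge on the bench right of the jig, 110 mm long (x), 44 mm high, 0.15 kg. Width 63.4 mm at the thick end (x = -55), 55.7 at the origin, 48 at the thin end (x = +55). Straight side y = +27.9, parallel to x; the other side slants 8 degrees (0.14 rad), like the cleat. Origin: underside, middle. Tight, its origin lies between x = -35 and +10 in the jig
- strip1: loose pine strip, 110 mm long, 38 mm wide, 18 mm thick, lying flat on the jig's board; one of three alike. Origin: centre of its underside; y runs along its length, z up
- strip2: loose pine strip, 110 mm long, 38 mm wide, 18 mm thick, lying flat on the jig's board; one of three alike. Origin: centre of its underside; y runs along its length, z up
- strip3: loose pine strip, 110 mm long, 38 mm wide, 18 mm thick, lying flat on the jig's board; one of three alike. Origin: centre of its underside; y runs along its length, z up
- sanding_block: bystander: sanding block 64 x 112 x 28 mm, left of the jig; origin: centre of its underside
- square: bystander: combination square 300 x 115 x 18 mm, right of the work; origin: centre of its underside
- brush: bystander: bench brush 74 x 235 x 19 mm, left of the jig; origin: centre of its underside
Mind the look-alikes: they are no part of the job. What is meant by the wedge is not green, and is the smaller of those in its own colour.

How it is judged:
At the end, for the whole second after the job is handed in: strips flat on the board, far ends flush with the end stop (within 2.5 mm), parallel to the fence within 0.02 rad, in a closed row; the wedge flat on the board, by itself pressing the row against the fence with more than 3 N; all at rest (x of strip1 in the frame of jig between 0.0075 and 0.012 m and y of strip1 in the frame of jig between -0.0125 and 0.0685 m and z of each of strip1, strip2, strip3, wedge in the frame of jig below 0.0145 m and angle between the y axis of each of strip1, strip2, strip3 and the x axis of jig, either way round below 0.02 rad and angle between each of strip1, strip2, strip3's own z axis and vertical below 0.03 rad and linear speed of each of strip1, strip2, strip3, wedge below 0.01 m/s and x of strip2 in the frame of jig between 0.0075 and 0.012 m and y of strip2 in the frame of jig between -0.0125 and 0.0685 m and x of strip3 in the frame of jig between 0.0075 and 0.012 m and y of strip3 in the frame of jig between -0.0125 and 0.0685 m and angle between wedge's own z axis and vertical below 0.04 rad and contact force between fence and anything else above 3 N); the robot touches nothing.
It fails at once if the sanding block, the square or the brush is shifted by more than 15 mm (distance of any of sanding_block, square, brush from where it was at the start of the episode above 0.015 m).
It fails at once if the row of strips is pressed against the fence with more than 40 N (contact force between fence and anything else above 40 N).
It fails at once if the strips are pressed against the end stop with more than 40 N (contact force between stop and anything else above 40 N).
It fails at once if the fingers press on a strip with more than 40 N (contact force between the fingers and strip1 above 40 N or contact force between the fingers and strip2 above 40 N or contact force between the fingers and strip3 above 40 N).
It also fails if it takes over 72 s, if anything falls off the work surface, if the arm or the gripper's body presses on something with over 40 N, if the wrist force passes 120 N, or if a joint passes its speed limit or range.

## Robot

A 6-joint arm with a two-finger parallel gripper is mounted at the origin on a cart in front of the work surface, level with it; the furniture and walls round the work are solid. World frame = base frame: x ahead of the robot, y to its left, z up, the work surface at z = 0. Lengths are in m, angles in rad, forces in N, time in s.
With the tool pointing down it reaches from about 0.4 to 0.825 m from the base axis. Payload 7 kg.
Tool frame: the origin (TCP) lies at the very end of the fingers, on their centre line; the grasp point (between the pads) lies 19 mm behind it (arm.grasp_offset is the distance from the TCP to the grasp point, in m); z points along the fingers, y is the line along which they close (so a half turn about z gives the same grasp; the last joint's range is limited). The gripper opens to 88 mm and grips with 3 to 60 N. Pads are 19 mm wide; open, the fingers measure 130 mm over their backs; the gripper's body (78 mm by 193 mm) begins 47 mm behind the grasp point.
Start: joints at [1.558, 0.359, 0.012, 0, -1.224, -0.288], TCP at [0.2, 0.645, 0.227] pointing down, gripper open.
Joint ranges: [-3.07, 3.07], [-1.43, 2.12], [-1.02, 1.25], [-3.03, 1.67], [-3.05, -0], [-3.03, 3.03]. Speed limits (rad/s): [2.39, 2.39, 3.01, 3.14, 3.14, 3.14].

## Interface

Orientations are given as [roll, pitch, yaw] about the fixed x, y, z axes, in that order (R = Rz(yaw) Ry(pitch) Rx(roll)).
In Python, from station import get_state, cams, arm, nets gives the robot as it stands.
- The arm moves only by the shell command python3 -m creep 'ROWS' [FORCE]. ROWS is a JSON object of lists of equal length, an entry for each row: "translation": the shift along the world's x, y, z in mm, a list of three; "spin": the turn about the world's z in rad; "gripper": the opening, from 0 (shut) to 1 (fully open). In form: {"translation": [[dx, dy, dz], ...], "spin": [spin, ...], "gripper": [gripper, ...]}. A call has 1 to 8 rows; each row shifts and turns the commanded pose from where the row before left it; what a row does not reach is not made up. A row lasts 1/10 s, in which the tool goes at most 50 mm and 8.59 degrees, less where a joint would pass 70% of its speed; a pose out of reach is approached as far as the arm can. A call is refused whole if a number of a shift passes 50 or a number of a turn 0.15, either way. A call with a gripper value outside its range is refused whole. The fingers move at their own pace and stop on an object; FORCE is the grip in N (left out, the last holds). Time passes only in rows, so rows that do not move let the fingers close. It gives the time, the measured TCP pose, the force, the opening and the grip force at its end, in the units of the state.
- get_state(): the state, without advancing time (a new reading comes with each control period).
- cams.grab_frame(name): name is "side" or "top" or "wrist"; returns a dict with "img" (480x640x3 uint8, red, green, blue), "mtx" (3x3 intrinsics, pixels), "R" (3x3) and "t" (3): a world point X has camera coordinates R X + t. Camera axes: x right, y down, z forward; pixel columns grow to the right and rows downward; lengths in m; the calibration is good to about 2 mm. A picture is of the moment at which its call begins. There is no depth.
- arm.job_done(): hands the job in; it is judged then, once.
Trained networks look in the newest picture that a camera, given by its name, has taken for a name from the list of things; names that differ only in an ending like _2 or _b are one class to them, and where a whole thing is asked for, a point or a joint stands for the part that bears it (a point fixed in the world has none). Each returns a list of dicts, best first, with "confidence" (0 to 1); they miss things now and then, are a little off and sometimes report something else, mostly with a low value. They report only what shows in the picture. A call takes as long as a camera call. They do not tell look-alikes from the thing itself.
- nets.search_frame(camera, label): "centre" ([x, y, z] in m, in world coordinates, good to about 4 mm: the middle of the surface that is visible of it).
- nets.pinpoint(camera, label): "centre" ([x, y, z] in m, in world coordinates, good to about 4 mm: a listed point, or the origin of a listed thing).
The state is a dict: "t": time; "q": joint angles; "qd": joint speeds; "joint_efforts": joint torques, N m; "eef_pos": TCP position; "ee_rot": TCP orientation; "force": force on the tool from outside, world axes, zero at the start; "moment": the same for the moment, N m; "width": finger opening in m; "gripper_force": force on a finger pad.
Only numpy, scipy, OpenCV 4.12 (cv2) and the standard library are available. Lean on these libraries where they do the work, as an engineer would, in place of code of your own. Each camera call takes 0.05 s, during which the arm holds its last target. There are 200 camera calls.

## Working session

There is one attempt and no reset: what is moved stays moved. The work goes in short steps, Python scripts to look and compute and a shell command to move; the robot and the scene stay as the last step left them, time stands still between calls to the robot, and variables do not carry over. Pictures are saved under pics/ and viewed, at most 10 in all, crops included, and the job is handed in when it is done.

```bash
mkdir -p pics; ls
python3 - <<'E'
from station import get_state,cams,arm,nets
import cv2,numpy as np
s=get_state();print(s['t'],s['eef_pos'],s['ee_rot'],s['force'])
for c in ['top','side']:
    f=cams.grab_frame(c);cv2.imwrite(f'pics/{c}0.png',f['img'][:,:,::-1])
    np.savez(f'{c}0.npz',**f)
    print(c,-f['R'].T@f['t'])
    for n in ['jig','wedge','strip1','fence','stop','square','sanding_block','brush']:
        for d in nets.pinpoint(c,n):
            p=f['mtx']@(f['R']@np.array(d['centre'])+f['t']);print(c,n,np.round(d['centre'],3),round(d['confidence'],2),np.round(p[:2]/p[2]))
E
```

```text
pics
0.0 [0.19987605 0.64419991 0.22563979] [ 3.13992280e+00 -1.62579530e-04 -3.00915905e-01] [-0.13153149 -0.41201315 -0.186673  ]
top [0.40739549 0.04072863 1.65892182]
top jig [0.581 0.064 0.002] 0.76 [304. 217.]
top wedge [0.56  0.163 0.012] 0.73 [268. 225.]
top wedge [ 0.57  -0.158  0.   ] 0.62 [384. 219.]
top wedge [ 0.371 -0.212 -0.002] 0.6 [406. 291.]
top wedge [0.369 0.19  0.002] 0.6 [259. 295.]
top strip1 [0.562 0.032 0.011] 0.92 [315. 223.]
top strip1 [0.554 0.121 0.011] 0.91 [283. 227.]
top strip1 [0.58  0.077 0.014] 0.86 [299. 217.]
top fence [0.561 0.158 0.014] 0.8 [269. 225.]
top stop [0.649 0.095 0.012] 0.53 [292. 192.]
top stop [ 0.579  0.064 -0.002] 0.31 [304. 218.]
top square [ 0.487 -0.423 -0.002] 0.58 [481. 247.]
top sanding_block [ 0.465  0.352 -0.003] 0.8 [199. 262.]
top brush [0.632 0.464 0.   ] 0.79 [158. 201.]
side [ 0.22397378 -1.22520877  0.75318778]
side jig [0.576 0.057 0.001] 0.62 [334. 249.]
side wedge [ 0.568 -0.155 -0.002] 0.89 [352. 290.]
side wedge [ 0.368  0.196 -0.002] 0.73 [258. 235.]
side wedge [ 0.368 -0.216 -0.001] 0.64 [279. 313.]
side strip1 [0.561 0.029 0.009] 0.78 [332. 252.]
side strip1 [0.581 0.074 0.011] 0.66 [335. 243.]
side strip1 [0.555 0.122 0.011] 0.52 [322. 236.]
side fence [0.566 0.159 0.015] 0.87 [323. 230.]
side stop [0.652 0.097 0.011] 0.63 [356. 238.]
side square [ 0.486 -0.423 -0.005] 0.62 [350. 366.]
side sanding_block [0.467 0.347 0.006] 0.67 [282. 209.]
side brush [0.636 0.462 0.002] 0.65 [323. 193.]
```

View pics/top0.png

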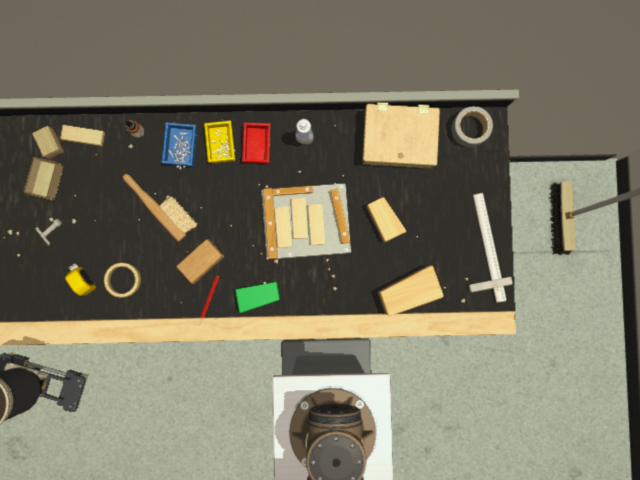

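View pics/side0.png

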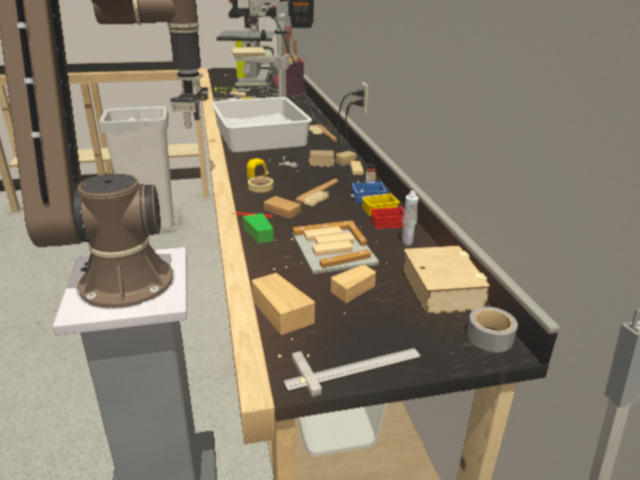

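Wedge look-alikes in the top view: small wooden block at (385,219), larger wooden block at (411,290), and green block at (258,297). By the description it's the small wooden one at (385,219). The jig is at (305,220) with three loose strips. I'll check the choice in a close crop and move the wrist camera over the work.

```bash
python3 - <<'E'
import cv2
a=cv2.imread('pics/top0.png')
cv2.imwrite('pics/crop0.png',cv2.resize(a[170:320,240:450],None,fx=3.8,fy=3.8,interpolation=cv2.INTER_CUBIC))
E
R='' ; python3 -m creep '{"translation":[[20,-38,9],[20,-38,9],[20,-38,9],[20,-38,9],[20,-38,9],[20,-38,9],[20,-38,9],[20,-38,9]],"spin":[-0.075,-0.075,-0.075,-0.075,-0.075,-0.075,-0.075,-0.075],"gripper":[0,0,0,0,0,0,0,0]}'
python3 -m creep '{"translation":[[20,-38,9],[20,-38,9],[20,-38,9],[20,-38,9],[20,-38,9],[20,-38,9],[20,-38,9],[20,-38,9]],"spin":[-0.075,-0.075,-0.075,-0.075,-0.075,-0.075,-0.075,-0.075],"gripper":[0,0,0,0,0,0,0,0]}'
python3 -m creep '{"translation":[[0,0,0],[0,0,0]],"spin":[0,0],"gripper":[0,0]}'
python3 - <<'E'
from station import *
import cv2,numpy as np
f=cams.grab_frame('wrist');cv2.imwrite('pics/w0.png',f['img'][:,:,::-1]);np.savez('w0.npz',**f);print(-f['R'].T@f['t'],f['R'])
for n in ['jig','wedge','strip1','fence','stop']:
        for d in nets.pinpoint('wrist',n):
            p=f['mtx']@(f['R']@np.array(d['centre'])+f['t']);print(n,np.round(d['centre'],3),round(d['confidence'],2),np.round(p[:2]/p[2]))
E
```

```text
t: 1.7
eef_pos: [0.3605, 0.339, 0.2993]
ee_rot: [-3.141, 0.0, -0.904]
force: [0.6, 0.7, -0.3]
width: 0.0293
gripper_force: 0.0
t: 2.5
eef_pos: [0.5204, 0.0349, 0.3713]
ee_rot: [-3.141, 0.0, -1.504]
force: [0.7, 1.0, -1.0]
width: 0.0001
gripper_force: 0.0
t: 2.7
eef_pos: [0.5202, 0.0357, 0.3704]
ee_rot: [3.141, 0.0, -1.503]
force: [0.0, 0.0, -1.0]
width: 0.0004
gripper_force: 0.0
[ 0.52392303 -0.03606438  0.52796016] [[-9.97727837e-01 -6.73729529e-02 -2.19523287e-04]
 [-6.49666759e-02  9.61219915e-01  2.68021651e-01]
 [-1.78463999e-02  2.67426924e-01 -9.63412864e-01]]
jig [0.58  0.064 0.001] 0.71 [281. 208.]
wedge [ 0.371 -0.215 -0.003] 0.91 [440.  18.]
wedge [ 0.569 -0.154  0.   ] 0.76 [294.  56.]
strip1 [0.578 0.078 0.01 ] 0.89 [281. 218.]
strip1 [0.562 0.029 0.011] 0.87 [293. 187.]
strip1 [0.558 0.123 0.012] 0.61 [292. 247.]
fence [0.563 0.157 0.013] 0.92 [288. 267.]
```

View pics/crop0.png

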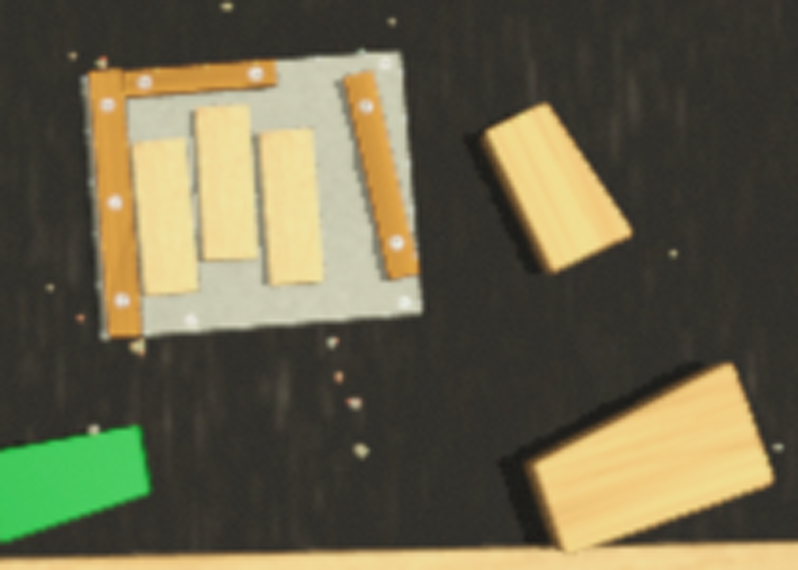

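View pics/w0.png

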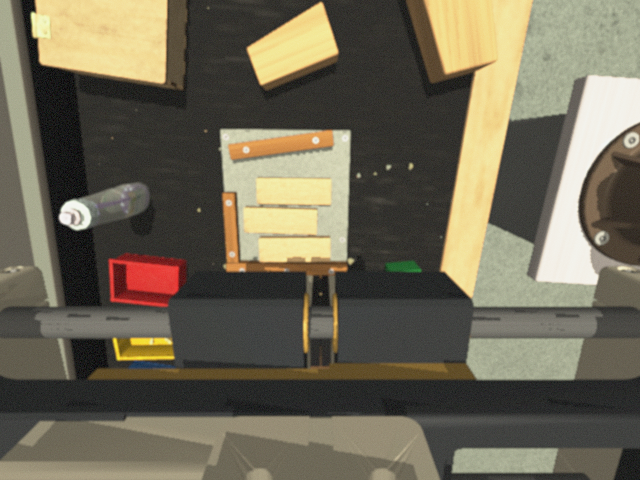

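The crop shows the small wooden wedge, thin end far (crop 515,115), thick end near (590,255), straight side on the left towards the jig. The larger wooden one at (650,460) is the look-alike and the green one at (70,480) is out too. In the wrist picture the strips are at (293,191), (281,220), (294,249) and the wedge is at (294,47).

```bash
cat > h.py <<'E'
import numpy as np,cv2
def ray(f,uv,z):
    uv=np.atleast_2d(uv).astype(float);d=np.c_[uv,np.ones(len(uv))]@np.linalg.inv(f['mtx']).T@f['R']
    c=-f['R'].T@f['t'];return c+d*((z-c[2])/d[:,2])[:,None]
def proj(f,X):
    p=(np.atleast_2d(X)@f['R'].T+f['t'])@f['mtx'].T;return p[:,:2]/p[:,2:]
def quads(f,z,amin=200,amax=20000):
    hsv=cv2.cvtColor(f['img'],cv2.COLOR_RGB2HSV)
    m=cv2.inRange(hsv,(12,50,150),(30,165,255))
    out=[]
    for c in cv2.findContours(m,cv2.RETR_EXTERNAL,cv2.CHAIN_APPROX_NONE)[0]:
        a=cv2.contourArea(c)
        if amin<a<amax:
            (u,v),wh,an=cv2.minAreaRect(c);out.append((c,a))
    return out,m
E
python3 - <<'E'
from h import *
for n in ['w0','top0']:
    f=dict(np.load(n+'.npz'))
    print(n)
    q,m=quads(f,0)
    for c,a in q:
        for z in (0.030,0.044):
            X=ray(f,c[:,0],z)[:,:2]*1000
            r=cv2.minAreaRect(X.astype(np.float32))
            ap=cv2.approxPolyDP(X.astype(np.float32),8,True)[:,0]
            print(a,z,np.round(r[0]),np.round(r[1]),round(r[2],1),np.round(ap).tolist() if len(ap)<7 else len(ap))
    hsv=cv2.cvtColor(f['img'],cv2.COLOR_RGB2HSV)
    g=cv2.inRange(hsv,(0,0,110),(179,45,235))
    for c in cv2.findContours(g,cv2.RETR_EXTERNAL,cv2.CHAIN_APPROX_NONE)[0]:
        if cv2.contourArea(c)>1500:
            X=ray(f,c[:,0],0.012)[:,:2].astype(np.float32)*1000
            r=cv2.minAreaRect(X)
            if max(r[1])<300: print('grey',r,np.round(cv2.approxPolyDP(X,6,True)[:,0]).tolist())
# manual corners of board, top
f=dict(np.load('top0.npz'))
uv=np.array([[82,77],[400,53],[422,315],[103,340]])/3.8+[240,170]
print(np.round(ray(f,uv,0.012)*1000))
E
```

```text
w0
2293.5 0.03 [899. 583.] [387.  41.] 3.9 [[1091.0, 616.0], [711.0, 590.0], [707.0, 566.0], [880.0, 582.0], [1083.0, 574.0]]
2293.5 0.044 [889. 565.] [376.  40.] 3.9 [[1075.0, 598.0], [706.0, 573.0], [701.0, 549.0], [870.0, 565.0], [1067.0, 557.0]]
2062.0 0.03 [684. 486.] [353.  76.] 4.5 29
2062.0 0.044 [679. 471.] [343.  74.] 4.5 26
2586.5 0.03 [375. 467.] [ 97. 211.] 79.5 34
2586.5 0.044 [379. 453.] [ 94. 205.] 79.5 34
864.5 0.03 [645. 101.] [ 34. 126.] 0.5 [[659.0, 38.0], [662.0, 158.0], [638.0, 163.0], [627.0, 152.0], [643.0, 146.0], [646.0, 43.0]]
864.5 0.044 [642.  97.] [ 33. 122.] 0.5 [[655.0, 36.0], [658.0, 152.0], [635.0, 157.0], [625.0, 147.0], [640.0, 141.0], [643.0, 41.0]]
6000.0 0.03 [566.  77.] [135. 131.] 4.4 15
6000.0 0.044 [565.  74.] [131. 127.] 4.4 15
1694.0 0.03 [580. -33.] [152.  24.] 11.6 [[507.0, -56.0], [653.0, -30.0], [653.0, -11.0], [507.0, -36.0]]
1694.0 0.044 [579. -33.] [148.  23.] 11.6 [[508.0, -55.0], [649.0, -30.0], [650.0, -11.0], [508.0, -36.0]]
4058.5 0.03 [ 572. -160.] [114.  65.] 24.3 [[532.0, -210.0], [629.0, -154.0], [611.0, -110.0], [510.0, -1
[... 3628 characters left out ...]
.044 [ 799. -205.] [200. 163.] 85.4 [[878.0, -114.0], [728.0, -102.0], [713.0, -297.0], [867.0, -307.0]]
grey ((571.1334228515625, 42.41558074951172), (193.8251190185547, 199.0919647216797), 3.4024529457092285) [[669.0, -51.0], [665.0, 37.0], [651.0, 34.0], [643.0, 45.0], [639.0, 144.0], [612.0, 145.0], [611.0, 104.0], [578.0, 101.0], [636.0, 98.0], [638.0, 59.0], [616.0, 57.0], [620.0, 16.0], [516.0, 4.0], [502.0, 10.0], [500.0, 46.0], [530.0, 53.0], [519.0, 56.0], [520.0, 97.0], [498.0, 97.0], [496.0, 136.0], [469.0, 136.0], [481.0, -61.0], [506.0, -58.0], [507.0, -34.0], [650.0, -4.0], [658.0, -35.0], [542.0, -56.0]]
[[656. 178.  12.]
 [669. -52.  12.]
 [479. -63.  12.]
 [466. 166.  12.]]
```

```bash
python3 -m creep '{"translation":[[-5,-1,-43],[-5,-1,-43],[-5,-1,-43],[-5,-1,-43],[-5,-1,-43],[-5,-1,-43],[-5,-1,-43],[-5,-2,-43]],"spin":[-0.001,-0.001,-0.001,-0.001,-0.001,-0.001,-0.001,-0.001],"gripper":[0,0,0,0,0,0,0,0]}'
python3 -m creep '{"translation":[[0,0,-7],[0,0,0]],"spin":[0,0],"gripper":[0,0]}'
python3 -m creep '{"translation":[[4,0.2,0],[4,0.2,0],[4,0.3,0],[0,0,0]],"spin":[0,0,0,0],"gripper":[0,0,0,0]}'
```

```text
t: 3.8
eef_pos: [0.4799, 0.0285, 0.0256]
ee_rot: [-3.14, 0.0, -1.507]
force: [1.2, 0.2, 0.1]
width: 0.0006
gripper_force: 0.0
t: 4.0
eef_pos: [0.4797, 0.0279, 0.0192]
ee_rot: [3.139, -0.001, -1.507]
force: [-0.3, 0.3, 0.0]
width: 0.0006
gripper_force: 0.0
t: 4.4
eef_pos: [0.4935, 0.0288, 0.0207]
ee_rot: [-3.139, 0.001, -1.509]
force: [-0.7, 0.1, 0.7]
width: 0.0005
gripper_force: 0.0
```

```bash
python3 -m creep '{"translation":[[4,0.2,-1],[4,0.2,-1],[3,0.2,0],[3,0.3,0],[2,0,0]],"spin":[0,0,0,0,0],"gripper":[0,0,0,0,0]}'
python3 -m creep '{"translation":[[2,0.1,0],[1,0,0]],"spin":[0,0],"gripper":[0,0]}'
python3 -m creep '{"translation":[[2,0.1,0],[1,0,0]],"spin":[0,0],"gripper":[0,0]}'
```

```text
t: 4.9
eef_pos: [0.5083, 0.0293, 0.0174]
ee_rot: [3.141, -0.0, -1.509]
force: [0.2, -0.1, -0.0]
width: 0.0005
gripper_force: 0.1
t: 5.1
eef_pos: [0.5112, 0.0294, 0.0175]
ee_rot: [3.142, -0.0, -1.509]
force: [-0.6, 0.0, -0.5]
width: 0.0005
gripper_force: 0.1
t: 5.3
eef_pos: [0.5142, 0.0295, 0.0176]
ee_rot: [-3.141, -0.0, -1.509]
force: [-0.3, 0.2, 0.2]
width: 0.0001
gripper_force: 0.1
```

```bash
cat >> h.py <<'E'
J=np.array([.580,.0625]);A=0.06
def tojig(p):
    d=np.array(p)[...,:2]-J;return np.stack([d[...,0]*np.cos(A)+d[...,1]*np.sin(A),-d[...,0]*np.sin(A)+d[...,1]*np.cos(A)],-1)*1000
def strips(cs=('top','side','wrist')):
    from station import cams,nets
    for c in cs:
        cams.grab_frame(c)
        print(c,sorted([np.round(tojig(d['centre'])).tolist() for d in nets.pinpoint(c,'strip1') if d['confidence']>.3],key=lambda p:-p[1]))
E
python3 -c "
from h import *;strips()"
python3 -m creep '{"translation":[[1,0,0],[1,0.1,0],[1,0,0]],"spin":[0,0,0],"gripper":[0,0,0]}'
python3 -m creep '{"translation":[[1,0.1,0],[1,0,0],[1,0,0]],"spin":[0,0,0],"gripper":[0,0,0]}'
```

```text
top [[-23.0, 63.0], [-2.0, 14.0]]
side [[-23.0, 63.0], [-1.0, 12.0], [2.0, -34.0]]
wrist [[8.0, -33.0]]
t: 5.9
eef_pos: [0.517, 0.0296, 0.0176]
ee_rot: [3.142, -0.0, -1.509]
force: [-0.4, -0.6, 0.1]
width: 0.0002
gripper_force: 0.2
t: 6.2
eef_pos: [0.5201, 0.0297, 0.0176]
ee_rot: [3.142, -0.0, -1.509]
force: [0.1, -0.2, 0.1]
width: 0.0005
gripper_force: 0.2
```

```bash
python3 -m creep '{"translation":[[-45,-3,0],[0,46,0],[0,46,0],[0,0,0]],"spin":[0,0,0,0],"gripper":[0,0,0,0]}'
python3 -m creep '{"translation":[[5,0.3,0],[5,0.3,0],[5,0.3,0],[5,0.3,0],[4,0.2,0],[4,0.2,0],[4,0.2,0]],"spin":[0,0,0,0,0,0,0],"gripper":[0,0,0,0,0,0,0]}'
python3 -c "
from h import *;strips()"
```

```text
t: 6.6
eef_pos: [0.4765, 0.1232, 0.0183]
ee_rot: [-3.138, 0.001, -1.504]
force: [0.8, -0.3, 0.2]
width: 0.0004
gripper_force: 0.0
t: 7.3
eef_pos: [0.5074, 0.1202, 0.0175]
ee_rot: [3.142, -0.0, -1.509]
force: [-0.1, -0.4, 0.1]
width: 0.0002
gripper_force: 0.1
top [[2.0, 12.0], [10.0, -29.0]]
side [[3.0, 63.0], [2.0, 12.0], [10.0, -32.0]]
wrist [[5.0, 60.0], [-2.0, 17.0], [14.0, -34.0]]
```

```bash
python3 -m creep '{"translation":[[1,0.1,0],[1,0,0],[1,0.1,0]],"spin":[0,0,0],"gripper":[0,0,0]}' | sed -n '2p;4p'
python3 -m creep '{"translation":[[1,0.1,0],[1,0,0]],"spin":[0,0],"gripper":[0,0]}'| sed -n '2p;4p'
python3 -m creep '{"translation":[[1,0.1,0],[0,0,0]],"spin":[0,0],"gripper":[0,0]}'| sed -n '2p;4p'
python3 -m creep '{"translation":[[1,0.1,0],[0,0,0]],"spin":[0,0],"gripper":[0,0]}'| sed -n '2p;4p'
```

```text
eef_pos: [0.51, 0.1207, 0.0176]
force: [-0.3, 0.9, 1.0]
eef_pos: [0.5121, 0.1208, 0.0176]
force: [0.0, -0.1, -1.0]
eef_pos: [0.5132, 0.1209, 0.0175]
force: [-0.1, 0.3, -0.1]
eef_pos: [0.5141, 0.121, 0.0176]
force: [-0.2, -0.7, 1.7]
```

```bash
for i in 1 2; do :; done
python3 -m creep '{"translation":[[1,0.1,0],[0,0,0]],"spin":[0,0],"gripper":[0,0]}'| sed -n '2p;4p'
python3 -m creep '{"translation":[[1,0.1,0],[0,0,0]],"spin":[0,0],"gripper":[0,0]}'| sed -n '2p;4p'
python3 -c "
from h import *;strips()"
```

```text
eef_pos: [0.5151, 0.1211, 0.0176]
force: [0.6, 0.4, -0.2]
eef_pos: [0.5162, 0.1212, 0.0176]
force: [0.6, 0.1, -0.3]
top [[0.0, 13.0], [8.0, -27.0]]
side [[11.0, 64.0], [-2.0, 13.0], [9.0, -34.0]]
wrist [[13.0, 58.0], [-3.0, 17.0], [12.0, -29.0]]
```

```bash
python3 -m creep '{"translation":[[0.7,0,0],[0,0,0]],"spin":[0,0],"gripper":[0,0]}'| sed -n '2p;4p'
python3 -m creep '{"translation":[[0.7,0,0],[0,0,0]],"spin":[0,0],"gripper":[0,0]}'| sed -n '2p;4p'
python3 -m creep '{"translation":[[0.7,0,0],[0,0,0]],"spin":[0,0],"gripper":[0,0]}'| sed -n '2p;4p'
```

```text
eef_pos: [0.5164, 0.1211, 0.0175]
force: [-2.5, 0.2, 1.0]
eef_pos: [0.5165, 0.1209, 0.0174]
force: [-3.8, 2.0, 3.6]
eef_pos: [0.5165, 0.1208, 0.0173]
force: [-7.5, 2.5, 4.7]
```

```bash
python3 -m creep '{"translation":[[0.7,0,0],[0,0,0]],"spin":[0,0],"gripper":[0,0]}'| sed -n '2p;4p'
python3 -c "
from station import *;import cv2
cv2.imwrite('pics/w1.png',cams.grab_frame('wrist')['img'][:,:,::-1])"
```

```text
eef_pos: [0.5165, 0.1207, 0.0172]
force: [-10.2, 3.1, 7.5]
```

View pics/w1.png

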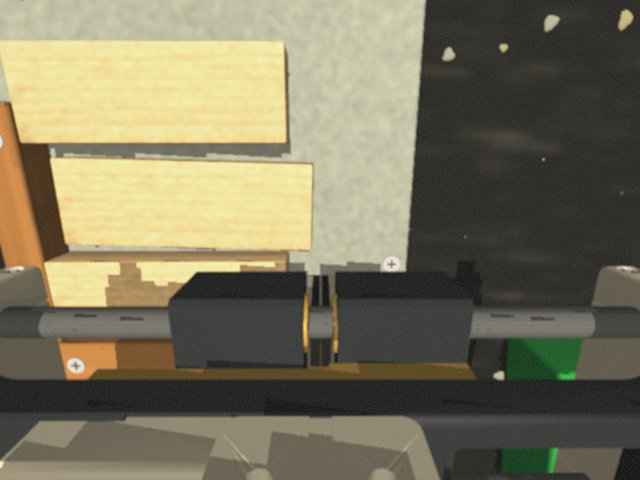

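The wrist view shows C (left) up against the stop (45,270). B's near end (287,90) is level with C's, and the middle strip A is still about 10 mm back (313,205). I'll push A next.

```bash
python3 -m creep '{"translation":[[-24,-1,0],[0,-48,0],[6,0.3,0],[5,0.3,0],[5,0.3,0],[3,0.2,0],[0,0,0]],"spin":[0,0,0,0,0,0,0],"gripper":[0,0,0,0,0,0,0]}'| sed -n '2p;4p'
python3 -m creep '{"translation":[[1,0,0],[1,0,0]],"spin":[0,0],"gripper":[0,0]}'| sed -n '2p;4p'
python3 -m creep '{"translation":[[1,0,0],[0,0,0]],"spin":[0,0],"gripper":[0,0]}'| sed -n '2p;4p'
```

```text
eef_pos: [0.5145, 0.0738, 0.0174]
force: [-0.7, 0.4, 0.3]
eef_pos: [0.5157, 0.0734, 0.0175]
force: [-0.7, -0.3, -0.2]
eef_pos: [0.5169, 0.0733, 0.0176]
force: [1.4, -0.8, 0.3]
```

```bash
python3 -m creep '{"translation":[[1,0,0],[0,0,0]],"spin":[0,0],"gripper":[0,0]}'| sed -n '2p;4p'
python3 -m creep '{"translation":[[1,0,0],[0,0,0]],"spin":[0,0],"gripper":[0,0]}'| sed -n '2p;4p'
```

```text
eef_pos: [0.5179, 0.0733, 0.0176]
force: [-0.5, -0.1, 0.1]
eef_pos: [0.5189, 0.0733, 0.0176]
force: [0.3, 0.0, -0.3]
```

```bash
python3 -m creep '{"translation":[[0.8,0,0],[0,0,0]],"spin":[0,0],"gripper":[0,0]}'| sed -n '2p;4p'
python3 -m creep '{"translation":[[0.8,0,0],[0,0,0]],"spin":[0,0],"gripper":[0,0]}'| sed -n '2p;4p'
python3 -m creep '{"translation":[[0.8,0,0],[0,0,0]],"spin":[0,0],"gripper":[0,0]}'| sed -n '2p;4p'
```

```text
eef_pos: [0.5192, 0.0731, 0.0175]
force: [-1.9, -0.4, 0.8]
eef_pos: [0.5193, 0.073, 0.0173]
force: [-4.8, 1.6, 3.5]
eef_pos: [0.5193, 0.0728, 0.0172]
force: [-8.0, 2.7, 5.4]
```

```bash
python3 -m creep '{"translation":[[-10,-0.5,0],[0,0,40],[35,-38,0],[35,-39,0],[0,0,0],[0,0,0]],"spin":[0,0,0,0,0,0],"gripper":[0,0,0,0,0,0]}'| sed -n '2,4p'
python3 -c "
from h import *;strips()
from station import *
f=cams.grab_frame('top');cv2.imwrite('pics/t1.png',cv2.resize(f['img'][180:270,250:370,::-1],None,fx=6,fy=6,interpolation=cv2.INTER_CUBIC))
f=cams.grab_frame('side');cv2.imwrite('pics/s1.png',cv2.resize(f['img'][210:290,280:400,::-1],None,fx=6,fy=6,interpolation=cv2.INTER_CUBIC))"
```

```text
eef_pos: [0.5786, -0.0023, 0.0572]
ee_rot: [-3.142, 0.0, -1.511]
force: [-1.4, 0.5, 0.3]
top []
side [[11.0, 63.0], [11.0, 16.0], [10.0, -35.0]]
wrist []
```

View pics/s1.png

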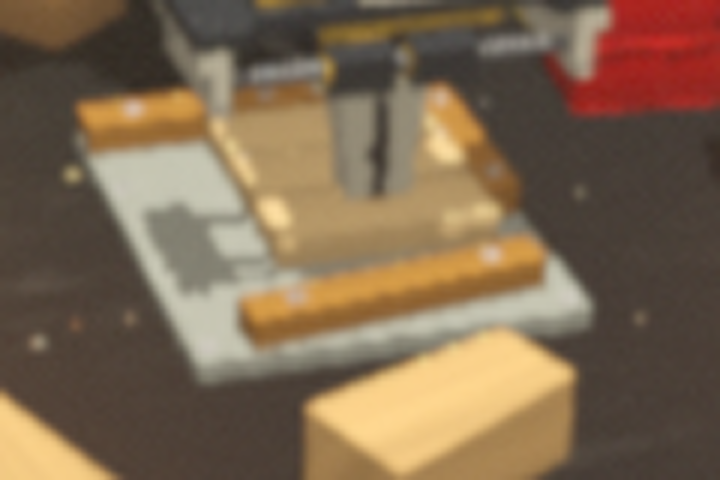

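```bash
python3 -c "
from h import *
f=dict(np.load('side0.npz'))
g=lambda *p:ray(f,np.array(p)/6.+[280,210],0.030)
for n,p in [('Bedge',[(277,257),(390,247),(503,225)]),('cleat in',[(240,297),(390,268),(543,238)]),('nearends',[(205,125),(277,250)])]:
  X=g(*p);print(n,np.round(tojig(X),1).tolist())
print(tojig([.5786,-.0023]))"
```

```text
Bedge [[-49.1, -67.5], [4.5, -71.9], [63.0, -65.6]]
cleat in [[-75.9, -97.9], [-1.8, -90.4], [76.8, -82.0]]
nearends [[-45.3, 67.8], [-47.2, -61.3]]
[ -5.28314838 -64.59944538]
```

```bash
python3 -m creep '{"translation":[[0,-2.5,-15],[0,0,-6],[0,0,-4],[0,0,0]],"spin":[0,0,0,0],"gripper":[0,0,0,0]}'| sed -n '2,4p'
python3 -m creep '{"translation":[[0,0,-4],[0,0,-4],[0,0,0]],"spin":[0,0,0],"gripper":[0,0,0]}'| sed -n '2,4p'
```

```text
eef_pos: [0.5781, -0.0037, 0.0321]
ee_rot: [3.141, -0.0, -1.509]
force: [-0.2, -0.9, -0.1]
eef_pos: [0.5782, -0.0038, 0.0241]
ee_rot: [3.141, -0.0, -1.509]
force: [0.3, -0.4, 0.3]
```

```bash
python3 -m creep '{"translation":[[0,0,-4],[-0.2,4,0],[-0.2,4,0],[-0.2,4,0],[-0.2,3,0],[-0.2,3,0],[0,0,0]],"spin":[0,0,0,0,0,0,0],"gripper":[0,0,0,0,0,0,0]}'| sed -n '2,4p'
python3 -m creep '{"translation":[[-0.1,2,0],[-0.1,1,0],[0,0,0]],"spin":[0,0,0],"gripper":[0,0,0]}'| sed -n '2p;4p'
```

```text
eef_pos: [0.5775, 0.0147, 0.0207]
ee_rot: [-3.141, 0.0, -1.508]
force: [-0.2, 0.7, -1.0]
eef_pos: [0.5773, 0.0173, 0.0206]
force: [-0.1, 0.2, 0.1]
```

```bash
python3 -m creep '{"translation":[[-0.1,1,0],[-0.1,1,0],[0,0,0]],"spin":[0,0,0],"gripper":[0,0,0]}'| sed -n '2p;4p'
python3 -m creep '{"translation":[[-0.1,1,0],[-0.1,1,0],[0,0,0]],"spin":[0,0,0],"gripper":[0,0,0]}'| sed -n '2p;4p'
python3 -m creep '{"translation":[[-0.1,1,0],[-0.1,1,0],[0,0,0]],"spin":[0,0,0],"gripper":[0,0,0]}'| sed -n '2p;4p'
```

```text
eef_pos: [0.5771, 0.0193, 0.0206]
force: [-0.6, -0.8, -0.4]
eef_pos: [0.5771, 0.0203, 0.0207]
force: [2.1, -6.9, -0.2]
eef_pos: [0.5769, 0.0205, 0.0209]
force: [5.5, -17.3, 1.1]
```

```bash
python3 -m creep '{"translation":[[0,-5,0],[0,0,45],[0,45,45],[0,45,45],[0,15,45],[0,0,0],[0,0,0]],"spin":[0,0,0,0,0,0,0],"gripper":[0,0,0,0,0,0,0]}'| sed -n '2,4p'
python3 -c "
from station import *;import cv2,numpy as np
f=cams.grab_frame('wrist');np.savez('w2.npz',**f)
cv2.imwrite('pics/w2.png',f['img'][:,:,::-1])"
```

```text
eef_pos: [0.577, 0.1051, 0.1825]
ee_rot: [-3.139, 0.002, -1.508]
force: [-0.1, -0.8, 0.5]
```

View pics/w2.png

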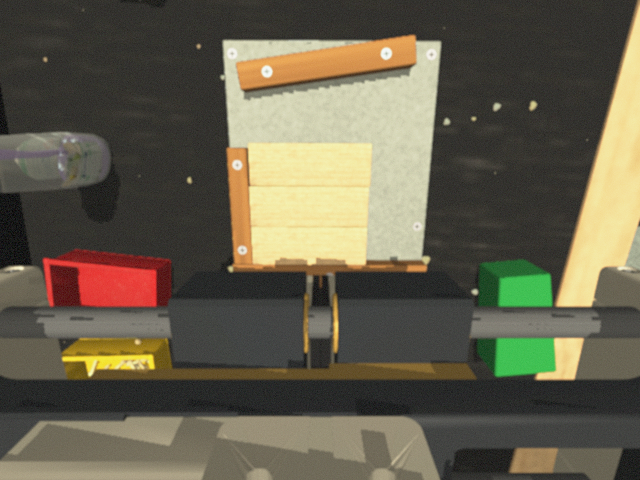

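The row is closed and flush: near corner at (372,143), far corner at (249,143), against the stop (238,205) and the fence (330,266). The cleat's inner edge runs from (247,88) to (416,63).

```bash
python3 -c "
from h import *
f=dict(np.load('w2.npz'))
P=ray(f,[(372,143),(249,143)],.03);Q=ray(f,[(223,41),(440,41)],.012)
for X in(P,Q): print(np.round(X*1000,1).tolist(),'yaw',np.arctan2(*(X[0]-X[1])[1::-1]) if X is P else np.arctan2(*(X[0]-X[1])[1::-1]))
print('row',tojig(P),'board(85,-115),(-105,-115)',tojig(Q))
print('cleat top inner',tojig(ray(f,[(247,88),(416,63)],.03)))
w=dict(np.load('w0.npz'))
q,m=quads(w,0)
for c,a in q:
  if 3500<a<4500:
    ap=cv2.approxPolyDP(c,5,True)[:,0];print(ap.tolist(),np.round(ray(w,ap,.044)*1000,1).tolist())
t=dict(np.load('top0.npz'));uv=np.array([[483,130],[547,102],[632,235],[553,272]])/3.8+[240,170]
print(np.round(ray(t,uv,.044)*1000,1))
"
```

```text
[[535.4, 29.2, 30.0], [643.6, 36.0, 30.0]] yaw -3.078710048343211
[[670.3, -47.5, 12.0], [483.1, -59.1, 12.0]] yaw 0.0621397220091138
row [[-46.48180019 -30.58988053]
 [ 61.88300083 -30.27750672]] board(85,-115),(-105,-115) [[  83.51406811 -115.16958191]
 [-104.04545241 -115.57090775]]
cleat top inner [[ 61.16465557 -75.02848573]
 [-80.14364306 -94.51770839]]
[[321, 2], [247, 47], [260, 84], [337, 53]] [[534.6, -206.7, 44.0], [625.8, -150.4, 44.0], [608.3, -107.8, 44.0], [510.2, -151.2, 44.0]]
[[ 607.6 -107.7   44. ]
 [ 626.7 -153.5   44. ]
 [ 531.  -211.    44. ]
 [ 506.  -154.4   44. ]]
```

```bash
python3 -m creep '{"translation":[[-2,-33,0],[-2,-33,0],[-2,-33,0],[-2,-33,0],[-2,-33,0],[-2,-33,0],[-2,-33,0],[-1,-33,0]],"spin":[-0.143,-0.143,-0.143,-0.143,-0.143,-0.143,-0.143,-0.143],"gripper":[1,1,1,1,1,1,1,1]}' 30
python3 -m creep '{"translation":[[0,0,-40],[0,0,-40],[0,0,0],[0,0,0]],"spin":[0,0,0,0],"gripper":[1,1,1,1]}'| sed -n '1,5p'
python3 -c "
from station import *;import cv2,numpy as np
f=cams.grab_frame('wrist');np.savez('w3.npz',**f)
cv2.imwrite('pics/w3.png',f['img'][:,:,::-1])
from h import *
q,m=quads(f,0,1500,60000)
for c,a in q:
    ap=cv2.approxPolyDP(c,7,True)[:,0];print(a,ap.tolist(),np.round(ray(f,ap,.044)*1000).tolist())
print(nets.pinpoint('wrist','wedge')[:2])
"
```

```text
t: 17.3
eef_pos: [0.5602, -0.1618, 0.1795]
ee_rot: [3.14, -0.003, -2.66]
force: [0.7, 0.2, 0.1]
width: 0.0587
gripper_force: 0.0
t: 17.7
eef_pos: [0.5608, -0.1605, 0.1005]
ee_rot: [3.141, -0.003, -2.653]
force: [0.2, -0.1, 1.9]
width: 0.0861
20202.5 [[438, 479], [420, 427], [395, 416], [40, 422], [1, 459], [23, 459], [37, 443], [37, 454], [53, 452], [76, 434], [71, 461], [201, 463], [202, 479], [246, 479], [255, 467], [272, 479], [369, 479], [378, 467], [396, 479]] [[683.0, 14.0, 44.0], [646.0, -27.0, 44.0], [646.0, -50.0, 44.0], [779.0, -288.0, 44.0], [828.0, -306.0, 44.0], [820.0, -290.0, 44.0], [799.0, -285.0, 44.0], [810.0, -282.0, 44.0], [802.0, -271.0, 44.0], [777.0, -260.0, 44.0], [804.0, -256.0, 44.0], [758.0, -163.0, 44.0], [773.0, -156.0, 44.0], [756.0, -125.0, 44.0], [741.0, -123.0, 44.0], [746.0, -106.0, 44.0], [709.0, -36.0, 44.0], [695.0, -36.0, 44.0], [699.0, -16.0, 44.0]]
4710.0 [[285, 377], [638, 375], [639, 364], [476, 370], [478, 340], [448, 339], [444, 367], [420, 369], [425, 353], [418, 368], [287, 369]] [[654.0, -140.0, 44.0], [530.0, 90.0, 44.0], [523.0, 84.0, 
[... 221 characters left out ...]
 287], [442, 276], [418, 279], [438, 305], [482, 306], [485, 294], [475, 288]] [[504.0, -48.0, 44.0], [508.0, -75.0, 44.0], [536.0, -70.0, 44.0], [533.0, -81.0, 44.0], [542.0, -94.0, 44.0], [552.0, -72.0, 44.0], [538.0, -44.0, 44.0], [530.0, -48.0, 44.0], [529.0, -56.0, 44.0]]
10479.0 [[279, 183], [271, 196], [284, 305], [357, 306], [370, 197], [360, 187]] [[528.0, -206.0, 44.0], [538.0, -207.0, 44.0], [602.0, -166.0, 44.0], [579.0, -121.0, 44.0], [509.0, -151.0, 44.0], [507.0, -160.0, 44.0]]
4069.5 [[251, 0], [259, 12], [481, 21], [514, 0]] [[446.0, -264.0, 44.0], [449.0, -257.0, 44.0], [395.0, -146.0, 44.0], [378.0, -136.0, 44.0]]
[{'centre': [0.5661, -0.1543, 0.0003], 'confidence': 0.69}]
```

View pics/w3.png

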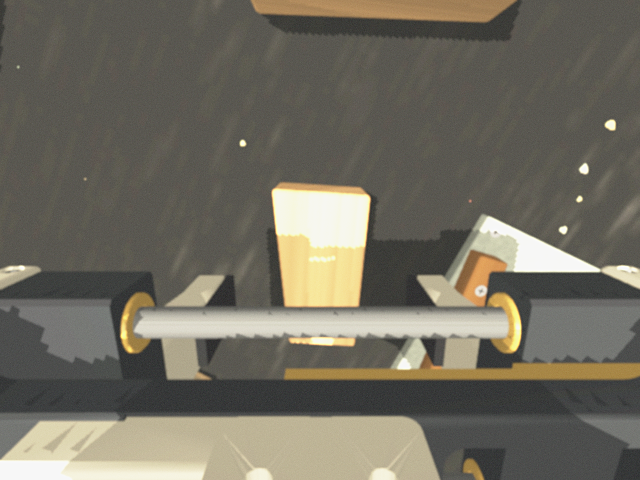

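The wedge is centred between the open fingers, thick end at (320,190), thin end under the gripper at (322,340). Descending to grip.

```bash
python3 -m creep '{"translation":[[0,0,-40],[0,0,-30],[0,0,-6],[0,0,0]],"spin":[0,0,0,0],"gripper":[1,1,1,1]}'| sed -n '2,5p'
python3 -m creep '{"translation":[[0,0,0],[0,0,0],[0,0,0],[0,0,0],[0,0,0],[0,0,0]],"spin":[0,0,0,0,0,0],"gripper":[0.5,0.5,0.5,0.5,0.5,0.5]}' 30
```

```text
eef_pos: [0.5622, -0.1599, 0.026]
ee_rot: [-3.141, -0.0, -2.652]
force: [0.4, -0.1, -0.2]
width: 0.0875
t: 18.8
eef_pos: [0.562, -0.16, 0.026]
ee_rot: [-3.141, 0.001, -2.653]
force: [-1.4, 1.7, 5.9]
width: 0.057
gripper_force: 29.9
```

```bash
python3 -m creep '{"translation":[[0,0,30],[0,0,40],[-7,26,0],[-7,26,0],[-7,26,0],[-7,26,0],[-7,27,0],[-6,27,0]],"spin":[0,0,-0.06,-0.06,-0.06,-0.06,-0.06,-0.058],"gripper":[0.5,0.5,0.5,0.5,0.5,0.5,0.5,0.5]}'| sed -n '2,6p'
python3 -m creep '{"translation":[[0,0,0],[0,0,0]],"spin":[0,0],"gripper":[0.5,0.5]}'| sed -n '2,6p'
python3 -c "
from station import *;import cv2,numpy as np
from h import *
f=cams.grab_frame('wrist');np.savez('w4.npz',**f)
cv2.imwrite('pics/w4.png',f['img'][:,:,::-1])
for c in('wrist','side','top'):
  cams.grab_frame(c)
  for d in nets.pinpoint(c,'wedge'): print(c,np.round(d['centre'],3),tojig(d['centre']),d['confidence'])
"
```

```text
eef_pos: [0.5199, -0.0011, 0.0951]
ee_rot: [3.142, -0.0, -3.014]
force: [1.3, 0.4, -1.0]
width: 0.0571
gripper_force: 29.9
eef_pos: [0.5204, -0.0015, 0.0952]
ee_rot: [-3.142, -0.0, -3.009]
force: [0.7, 0.0, -1.0]
width: 0.0572
gripper_force: 29.9
wrist [ 0.529 -0.001  0.067] [-54.41048539 -60.2457391 ] 0.92
wrist [0.37  0.19  0.003] [-201.57142594  139.93884465] 0.91
side [ 0.371 -0.214 -0.002] [-224.87451847 -262.98886087] 0.95
side [0.371 0.196 0.001] [-200.61272158  145.89206949] 0.72
side [ 0.529 -0.002  0.069] [-55.19317537 -61.60124505] 0.71
top [ 0.37  -0.216 -0.001] [-226.65153136 -265.88752008] 0.65
```

View pics/w4.png

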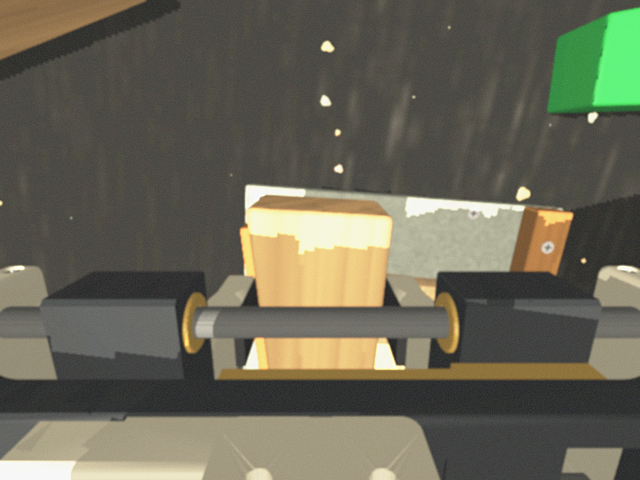

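```bash
python3 -m creep '{"translation":[[0,0,-20],[0,0,-15],[0,0,-5],[0,0,0]],"spin":[0,0,0,0],"gripper":[0.5,0.5,0.5,0.5]}'| sed -n '2,4p'
python3 -m creep '{"translation":[[0,0,-4],[0,0,-4],[0,0,0]],"spin":[0,0,0],"gripper":[0.5,0.5,0.5]}'| sed -n '2,4p'
python3 -m creep '{"translation":[[0,0,-4],[0,0,-3],[0,0,0]],"spin":[0,0,0],"gripper":[0.5,0.5,0.5]}'| sed -n '2,4p'
```

```text
eef_pos: [0.5203, -0.0024, 0.0547]
ee_rot: [-3.141, -0.002, -3.011]
force: [-0.4, 0.4, -0.4]
eef_pos: [0.5206, -0.002, 0.0471]
ee_rot: [3.142, -0.0, -3.011]
force: [-0.6, 1.2, -1.1]
eef_pos: [0.5204, -0.0021, 0.0398]
ee_rot: [-3.142, -0.001, -3.011]
force: [-0.3, -0.6, -2.1]
```

```bash
python3 -m creep '{"translation":[[0,0,-1],[0,0,0]],"spin":[0,0],"gripper":[0.5,0.5]}'| sed -n '2,4p'
python3 -m creep '{"translation":[[0,0,-1],[0,0,0]],"spin":[0,0],"gripper":[0.5,0.5]}'| sed -n '2,4p'
python3 -m creep '{"translation":[[0,0,0],[0,0,0],[0,0,0],[0,0,0]],"spin":[0,0,0,0],"gripper":[0.9,0.9,0.9,0.9]}'| sed -n '2,5p'
python3 -c "
from station import *
from h import *
for c in('wrist','side'):
  cams.grab_frame(c)
  for d in nets.pinpoint(c,'wedge'): print(c,np.round(d['centre'],3),tojig(d['centre']),d['confidence'])
"
```

```text
eef_pos: [0.5207, -0.002, 0.0392]
ee_rot: [-3.142, -0.0, -3.011]
force: [0.7, 0.4, -1.4]
eef_pos: [0.5206, -0.002, 0.0382]
ee_rot: [3.142, -0.0, -3.011]
force: [-0.6, 0.1, -1.3]
eef_pos: [0.5208, -0.002, 0.0384]
ee_rot: [3.142, 0.0, -3.011]
force: [0.4, 0.1, -0.0]
width: 0.078
wrist [0.527 0.002 0.014] [-56.45062016 -57.51849689] 0.93
side [ 0.373 -0.213 -0.001] [-223.54687577 -262.56771381] 0.82
side [ 0.53  -0.002  0.013] [-53.24862314 -60.91661624] 0.76
side [ 0.367  0.197 -0.   ] [-204.73320704  147.34175896] 0.72
```

```bash
python3 -m creep '{"translation":[[0,0,25],[0,0,20],[-34,-2,0],[-34,-2,0],[0,0,0],[0,0,0],[0,0,0]],"spin":[0,0,-0.035,-0.035,0,0,0],"gripper":[1,1,0,0,0,0,0]}'| sed -n '2,5p'
python3 -m creep '{"translation":[[0,0,-30],[0,0,-29],[0,0,0]],"spin":[0,0,0],"gripper":[0,0,0]}'| sed -n '2,5p'
```

```text
eef_pos: [0.4535, -0.0057, 0.0836]
ee_rot: [3.141, 0.001, -3.08]
force: [0.0, -0.2, -0.1]
width: 0.0534
eef_pos: [0.4509, -0.0068, 0.0214]
ee_rot: [-3.14, -0.006, -3.082]
force: [-0.5, -0.3, 0.5]
width: 0.0297
```

```bash
python3 -m creep '{"translation":[[5,0.3,0],[4,0.2,0],[4,0.2,0],[4,0.2,0],[4,0.3,0],[0,0,0]],"spin":[0,0,0,0,0,0],"gripper":[0,0,0,0,0,0]}'| sed -n '2,4p'
python3 -c "
from station import *
from h import *
for c in('wrist','side'):
  cams.grab_frame(c)
  for d in nets.pinpoint(c,'wedge'): print(c,np.round(d['centre'],3),tojig(d['centre']),d['confidence'])
"
```

```text
eef_pos: [0.4745, -0.0047, 0.0246]
ee_rot: [3.141, 0.001, -3.081]
force: [-0.2, -0.6, -1.0]
side [ 0.539 -0.004  0.012] [-44.52054475 -64.0456173 ] 0.96
side [ 0.37   0.196 -0.001] [-201.34744036  145.33512397] 0.96
side [ 0.371 -0.215 -0.002] [-225.3817339  -264.76163624] 0.81
```

```bash
python3 -m creep '{"translation":[[3,0.2,0],[3,0.2,0],[2,0.1,0],[2,0.1,0],[2,0.1,0]],"spin":[0,0,0,0,0],"gripper":[0,0,0,0,0]}'| sed -n '2,4p'
python3 -m creep '{"translation":[[2,0.1,0],[1,0.1,0],[0,0,0]],"spin":[0,0,0],"gripper":[0,0,0]}'| sed -n '2p;4p'
python3 -m creep '{"translation":[[1,0.1,0],[1,0.1,0],[0,0,0]],"spin":[0,0,0],"gripper":[0,0,0]}'| sed -n '2p;4p'
```

```text
eef_pos: [0.4857, -0.0041, 0.0242]
ee_rot: [-3.142, -0.0, -3.081]
force: [-0.7, 0.3, 0.4]
eef_pos: [0.489, -0.0039, 0.0243]
force: [0.8, -0.4, -0.1]
eef_pos: [0.4908, -0.0037, 0.0243]
force: [-0.9, 0.3, -0.1]
```

```bash
python3 -m creep '{"translation":[[1,0.1,0],[1,0.1,0],[0,0,0]],"spin":[0,0,0],"gripper":[0,0,0]}'| sed -n '2p;4p'
python3 -m creep '{"translation":[[1,0.1,0],[1,0.1,0],[0,0,0]],"spin":[0,0,0],"gripper":[0,0,0]}'| sed -n '2p;4p'
python3 -c "
from station import *
from h import *
for c in('wrist','side'):
  cams.grab_frame(c)
  for d in nets.pinpoint(c,'wedge'): print(c,np.round(d['centre'],3),tojig(d['centre']),d['confidence'])
"
```

```text
eef_pos: [0.4929, -0.0035, 0.0243]
force: [-0.9, 0.0, -0.4]
eef_pos: [0.4949, -0.0033, 0.0243]
force: [0.3, -0.3, 1.3]
side [0.371 0.196 0.   ] [-200.58873598  146.29134971] 0.81
side [0.559 0.001 0.013] [-24.73782499 -59.92445256] 0.74
side [ 0.37  -0.212 -0.004] [-226.29386607 -261.60125416] 0.66
```

```bash
python3 -m creep '{"translation":[[1,0.1,0],[1,0.1,0],[0,0,0]],"spin":[0,0,0],"gripper":[0,0,0]}'| sed -n '2p;4p'
python3 -m creep '{"translation":[[1,0.1,0],[0,0,0]],"spin":[0,0],"gripper":[0,0]}'| sed -n '2p;4p'
python3 -m creep '{"translation":[[1,0.1,0],[0,0,0]],"spin":[0,0],"gripper":[0,0]}'| sed -n '2p;4p'
```

```text
eef_pos: [0.4966, -0.0031, 0.0242]
force: [-1.5, 0.3, 0.5]
eef_pos: [0.4969, -0.0032, 0.0241]
force: [-4.5, 0.5, 1.7]
eef_pos: [0.4969, -0.0034, 0.0238]
force: [-6.5, 0.8, 2.9]
```

```bash
python3 -m creep '{"translation":[[1,0.1,0],[0,0,0]],"spin":[0,0],"gripper":[0,0]}'| sed -n '2p;4p'
python3 -m creep '{"translation":[[1,0.1,0],[0,0,0]],"spin":[0,0],"gripper":[0,0]}'| sed -n '2p;4p'
```

```text
eef_pos: [0.497, -0.0035, 0.0236]
force: [-9.7, 2.4, 4.9]
eef_pos: [0.497, -0.0037, 0.0234]
force: [-12.2, 2.3, 6.5]
```

```bash
python3 -m creep '{"translation":[[1,0.1,0],[0,0,0],[0,0,0]],"spin":[0,0,0],"gripper":[0,0,0]}'| sed -n '2p;4p'
python3 -m creep '{"translation":[[0.5,0,0],[0,0,0],[0,0,0]],"spin":[0,0,0],"gripper":[0,0,0]}'| sed -n '2p;4p'
```

```text
eef_pos: [0.497, -0.0038, 0.0232]
force: [-14.6, 3.6, 7.4]
eef_pos: [0.4969, -0.0039, 0.0231]
force: [-16.0, 3.4, 8.0]
```

```bash
python3 -m creep '{"translation":[[-10,-0.6,0],[-20,0,0],[0,0,45],[0,0,45],[20,5,40],[45,15,20],[45,15,20],[45,10,20]],"spin":[0,0,0,0,0,0,0,0],"gripper":[0,0,0,0,0,0,0,0]}'| sed -n '1,4p'
python3 -m creep '{"translation":[[30,5,10],[30,5,10],[0,0,0],[0,0,0]],"spin":[0,0,0,0],"gripper":[0,0,0,0]}'| sed -n '1,4p'
python3 -c "
from station import *;import cv2,numpy as np
from h import *
f=cams.grab_frame('wrist');np.savez('w5.npz',**f)
cv2.imwrite('pics/w5.png',f['img'][:,:,::-1])
strips(('wrist','side'))
for c in('wrist','side'):
  cams.grab_frame(c)
  for d in nets.pinpoint(c,'wedge'): print(c,np.round(d['centre'],3),tojig(d['centre']),d['confidence'])
"
```

```text
t: 28.35
eef_pos: [0.6266, 0.0417, 0.2151]
ee_rot: [3.141, 0.003, -3.08]
force: [0.1, 0.0, 0.4]
t: 28.75
eef_pos: [0.6848, 0.051, 0.2323]
ee_rot: [-3.142, 0.0, -3.081]
force: [-0.6, -0.6, -0.9]
wrist [[13.0, 61.0], [10.0, 23.0], [12.0, -18.0]]
side [[-95.0, 295.0], [12.0, 68.0], [13.0, 23.0]]
wrist [0.563 0.    0.012] [-21.0864578  -60.84505976] 0.97
side [ 0.37  -0.215 -0.003] [-226.26212518 -264.40820847] 0.92
side [0.561 0.001 0.01 ] [-22.24232364 -60.07436258] 0.91
side [ 0.37   0.197 -0.002] [-201.85041828  146.96822324] 0.62
```

View pics/w5.png

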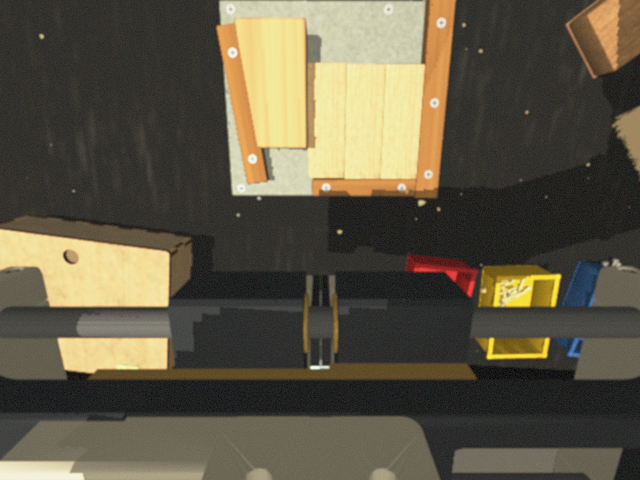

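Strips are closed and flush at the stop (row 180) and level at the near ends (row 63). The wedge at (283,85) sits tight between the row and the cleat, and its origin at about x = −21 is in the expected range. Handing in.

```bash
python3 -c "
from station import *;print(arm.job_done())"
```

```text
the job is handed in; nothing more can be done
None
```

The job is handed in: the three strips are in a closed row flush against the fence and end stop, and the wedge is pushed in to about 16 N, at roughly x = −21 mm in the jig; the nip after letting go and the judge's result are unknown, since I didn't test the first and the hand-in returned no verdict.

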